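# Clip the grabber thermometer onto the moisture meter's electrode

### The arm

A 6-joint arm with a two-finger parallel gripper is mounted at the origin on the work surface. World frame = base frame: x ahead of the robot, y to its left, z up, the work surface at z = 0. Lengths are in mm, angles in rad, forces in N, time in s.
With the tool pointing down it reaches from about 275 to 1000 mm from the base axis. Payload 8.4 kg.
Tool frame: the origin (TCP) lies at the very end of the fingers, on their centre line; the grasp point (between the pads) lies 19 mm behind it; z points along the fingers, y is the line along which they close (so a half turn about z gives the same grasp; the last joint's range is limited). The gripper opens to 85 mm and grips with 20 to 120 N. Pads are 22 mm wide; open, the fingers measure 114 mm over their backs; the gripper's body (76 mm by 85 mm) begins 54 mm behind the grasp point. The pads swing forward as they close: fully open they stand 13 mm farther back than shut.
Start: joints at [-1.33, 0.353, 1.633, -0, 1.155, -0.002], TCP at [150.262, -606.671, 231.281] pointing down, gripper open.
Joint ranges: [-2.63, 2.63], [-0.92, 2.1], [0.06, 2.66], [-1.3, 4.44], [0, 2.69], [-3.02, 3.02]. Speed limits (rad/s): [2.22, 2.22, 2.79, 3.14, 3.14, 3.14].

### API

Orientations are given as [roll, pitch, yaw] about the fixed x, y, z axes, in that order (R = Rz(yaw) Ry(pitch) Rx(roll)).
In Python, from rig import r, vision gives the robot as it stands. The module is installed in compiled form; this text tells all that it offers.
- The arm moves only by the tool play_rows, never from a script. Its argument "steps" is a list of rows, each an object with "delta_pos": the shift along the tool's x, y, z in cm, a list of three; "yaw": the turn about the tool's z in rad; "jaw": the opening in per cent of the stroke, from 0 (shut) to 100 (fully open). A call has exactly 8 rows; each row is the pose to reach, as a shift and turn from the pose commanded when the call began, along the tool's axes at that moment; what a row does not reach only later rows make up. A row lasts 1/10 s, in which the tool goes at most 50 mm and 8.59 degrees, less where a joint would pass 70% of its speed; a pose out of reach is approached as far as the arm can. A call with a gripper value outside its range is refused whole. The fingers move at their own pace and stop on an object; "grip_force" is the grip in N (left out, the last holds). Time passes only in rows, so rows that repeat a pose let the fingers close, or fill a call up. It gives the time, the measured TCP pose, the force, the opening and the grip force at its end, in the units of the state.
- r.sense(): the state, without advancing time (a new reading comes with each control period).
- vision.grab_frame(name): name is "scene" or "top" or "wrist"; returns (picture, depth): 384x512x3 uint8, red, green, blue; 384x512 float32, mm along the optical axis (not along the pixel's ray), 0 where there is no reading.
- vision.calibration(name): a dict with "mtx" (3x3 intrinsics, pixels), "extrinsics" (4x4, takes a point from camera to world coordinates). Camera axes: x right, y down, z forward; pixel columns grow to the right and rows downward; lengths in mm; the calibration is good to about 2 mm. A picture is of the moment at which its call begins: read the wrist's pose just before it. calibration takes no time and is no camera call; for the wrist camera it gives the pose at the moment of the call.
- r.sign_off(): hands the job in; it is judged then, once.
Trained networks look in the newest picture that a camera, given by its name, has taken for a name from the list of things; names that differ only in an ending like _2 or _b are one class to them, and where a whole thing is asked for, a point or a joint stands for the part that bears it (a point fixed in the world has none). Each returns a list of dicts, best first, with "conf" (0 to 1); they miss things now and then, are a little off and sometimes report something else, mostly with a low value. They report only what shows in the picture. A call takes as long as a camera call. They do not tell look-alikes from the thing itself.
- vision.cut_out(camera, thing): "region" (384x512 bool, what is visible of it) and "uv" ([column, row] in pixels, amid what is visible of it).
- vision.landmark_of(camera, thing): "uv" ([column, row] in pixels: a listed point, or the origin of a listed thing).
The state is a dict: "clock": time; "qpos": joint angles; "qvel": joint speeds; "joint_efforts": joint torques, N m; "eef_pos": TCP position; "tcp_rot": TCP orientation; "contact_force": force on the tool from outside, world axes, zero at the start; "wrist_torque": the same for the moment, N m; "opening": opening from 0.0 (shut) to 1.0 (fully open); "grasp_force": force on a finger pad.
Only numpy, scipy, OpenCV 4.12 (cv2) and the standard library are available. Lean on these libraries where they do the work, as an engineer would, in place of code of your own. Each camera call takes 0.05 s, during which the arm holds its last target. There are 200 camera calls.

### The job

The hopper is off the coffee moisture meter and its brass electrode post stands free on top: we want the cell's temperature. Take the orange cordless grabber thermometer from its grey rest by squeezing it between its red plunger and the front of its head, so that the hook runs out, pass the open hook round the thin shank of the electrode (below its head), and let go so that the spring closes the hook on the shank and the thermometer stays clipped there by itself, roughly level. Leave the hopper, the brown tin and the steel pan where they are.

Things in the scene. Friction and masses are not known exactly. Their poses are not given: they have to be found in the camera images.
- probe: Cordless grabber thermometer, 170 mm long, 60 g, loose, level in its rest, underside 30 mm above the table. Orange head: box 34 (x) by 32 (y) by 46 mm high. Origin: centre of the head's underside; x forward along the stem to the hook, y left, z up. The stem, 10 mm thick (16 mm for its first 7 mm), leaves the head's front low down, its axis 14 mm above the underside, and ends in a nose.
- head_front (a point): On the head's front face (x = 17 mm in the thermometer's frame, 34 mm above its underside): where a finger can press. The face is free above the stem, from 22 to 46 mm above the underside. Axes as the thermometer's.
- plunger_plate (a point): On the rear face of the red plunger plate behind the head, 34 mm above the underside. Plate 28 mm wide, from 8 to 46 mm above the underside. Rear face at x = -47 mm in the thermometer's frame when free, -23 mm when fully pressed: the span from here to head_front is 64 mm free, 40 mm pressed. Moves with the plunger.
- plunger (a joint): Travel of plunger and hook (one rigid piece) in m: 0 = spring has drawn the hook in against the nose, 0.024 = fully pressed, hook fully out. Spring force 10.5 N at 0, 16 N at 0.024. About 0.010 when the hook is closed on the electrode's shank.
- nose (a point): Middle of the stem's flat nose end, on the stem's axis, x = 112 mm in the thermometer's frame, 14 mm above its underside; the shank is clamped against it. The end is 16 mm high, y = -5 to 7.5 mm; the grey sleeve behind is 19 mm wide, 20 mm high.
- hook_seat (a point): Where the caught shank's axis lies in the hook: x = 107 mm + plunger travel, y = 1, z = 14 mm in the thermometer's frame. Steel hook 14 mm high, a J seen from above: arm on the left (inner face y = 8 mm), cross-piece 5 mm ahead of this point, lip at right (y = -6.5 to -9.5 mm) turned back 4 mm. It opens to the right (-y), between lip and nose: 20 mm when fully out.
- meter: Grey bench moisture meter, fixed, x from -117 to 165 mm, 280 mm wide, flat deck 100 mm above the table, sloping keypad at -x. Origin on the table right under the electrode; z up. On the deck a steel ring 124 mm across, a white insulator 80 mm across up to 109 mm and a black collar 26 mm across up to 120 mm above the table.
- electrode (a point): Middle of the electrode's shank, on its axis, 145 mm above the table. The electrode is an upright brass post: shank 10 mm in diameter, bare from 120 to 170 mm above the table, then a head 18 mm in diameter up to 178 mm.
- rest: Grey bench rest carrying the thermometer, fixed, footprint 170 by 72 mm; origin on the table under the thermometer's head, x along its stem, z up. The head sits on a pedestal 30 mm high between side lips 6 mm high, the stem in an open fork. The head can slide back some 15 mm along the pedestal and lifts straight up.
- hopper: Aluminium hopper lifted off the meter: a sleeve 104 mm across widening to 160 mm, 120 mm high, standing on the table; leave alone. Origin at the centre of its foot.
- tin: Closed brown round sample tin, 84 mm across, 52 mm high; leave alone. Origin at the centre of its underside.
- pan: Steel pan, 110 mm across, 35 mm high; leave alone. Origin at the centre of its underside.
Things that resemble listed ones, but are neither listed nor needed, are in the scene too. Of the things like the probe, leave any that is green; of the rest the smaller one is meant.

How it is judged:
By the outcome, as a careful person would: the job done as asked, in the order asked, and still so for the second after the job is handed in, with the robot touching nothing.
It also fails if it takes over 38 s, if anything falls off the work surface, if the arm or the gripper's body presses on something with over 40 N, if the wrist force passes 120 N, or if a joint passes its speed limit or range.

## Working session

There is one attempt and no reset: what is moved stays moved. The work goes in short steps, Python scripts to look and compute and a tool call to move; the robot and the scene stay as the last step left them, time stands still between calls to the robot, and variables do not carry over. Pictures are saved under pics/ and viewed, at most 10 in all, crops included, and the job is handed in when it is done.

Besides the shell and the picture viewer there is one more tool, called after "Emit:" in YAML: its name, and indented under it one key for each argument. play_rows: Moves the arm, as the interface text tells. Its arguments: {"type":"object","properties":{"steps":{"type":"array"},"grip_force":{"type":"number"}},"required":["steps"]}

```bash
mkdir -p pics; cat > h.py <<'E'
import numpy as np, cv2
from rig import r, vision
np.set_printoptions(precision=1,suppress=True)
def pts(cam,D):
    c=vision.calibration(cam);K=np.array(c["mtx"]);T=np.array(c["extrinsics"])
    v,u=np.mgrid[0:D.shape[0],0:D.shape[1]]
    P=np.stack([(u-K[0,2])/K[0,0]*D,(v-K[1,2])/K[1,1]*D,D,np.ones_like(D)],-1)
    return (P@T.T)[...,:3]
def ray(cam,uv,z):
    c=vision.calibration(cam);K=np.array(c["mtx"]);T=np.array(c["extrinsics"])
    d=T[:3,:3]@np.array([(uv[0]-K[0,2])/K[0,0],(uv[1]-K[1,2])/K[1,1],1]);o=T[:3,3]
    return o+d*(z-o[2])/d[2]
E
python3 - <<'E'
from h import *
ims=[]
for c in ["scene","top"]:
    I,D=vision.grab_frame(c);P=pts(c,D);ims.append(I)
    cv2.imwrite(f"pics/{c}0.png",cv2.resize(I[...,::-1],(800,600)))
    np.savez(f"{c}0.npz",I=I,D=D,P=P)
    for t in ["probe","meter","rest","hopper","tin","pan"]:
        for d in vision.cut_out(c,t)[:4]:
            m=d["region"]&(D>0); q=P[m]
            print(c,t,round(d["conf"],2),np.array(d["uv"]),m.sum(),np.percentile(q,[2,50,98],axis=0).ravel() if len(q) else '')
    for t,z in [("probe",30),("electrode",145),("head_front",64),("plunger_plate",64),("nose",44)]:
        for d in vision.landmark_of(c,t)[:4]: print(c,t,round(d["conf"],2),np.array(d["uv"]),ray(c,d["uv"],z))
E
```

```text
scene probe 0.8 [414.9 223.1] 724 [403.7 439.    9.7 485.  516.5  37.  608.3 571.6  69.3]
scene probe 0.75 [375.9 182.9] 280 [233.5 310.2   2.1 263.8 413.8  23.5 278.  464.8  49.5]
scene probe 0.66 [342.5 205.3] 323 [387.4 284.6  16.3 452.1 299.   55.5 552.7 318.3  79.7]
scene meter 0.65 [210.8 238. ] 7435 [ 574.1 -229.9   11.5  744.1  -74.8  100.   812.7   57.7  111.6]
scene rest 0.84 [339.4 223.5] 580 [389.1 262.2   1.1 493.5 297.1  13.8 548.6 337.3  48.1]
scene rest 0.52 [207.4 240.6] 7265 [ 581.9 -229.2   16.   745.3  -74.8  100.1  812.7   56.4  111.3]
scene hopper 0.76 [121.6 179.7] 1610 [ 405.7 -545.6    3.6  489.3 -472.3   84.3  552.2 -405.6  120.8]
scene tin 0.57 [309.  259.3] 792 [671.8 166.7   6.2 726.9 204.   51.9 746.9 241.5  56.2]
scene pan 0.94 [351.3 265. ] 887 [649.8 287.6   3.4 683.6 337.3  19.4 751.8 383.8  37.5]
scene probe 0.86 [342.6 208. ] [431.  294.4  30. ]
scene probe 0.71 [375.1 192.9] [311.7 405.5  30. ]
scene probe 0.67 [416.2 228.4] [496.9 524.2  30. ]
scene electrode 0.94 [216.6 197.4] [622.5 -84.2 145. ]
scene head_front 0.96 [414.7 218.5] [492.9 513.4 
[... 1294 characters left out ...]
.1 423.8  30. ]
top probe 0.67 [123.9 197.4] [446.1 525.8  30. ]
top probe 0.48 [178.8 199.9] [441.4 309.3  30. ]
top electrode 0.78 [281.6 149.8] [632.7 -83.6 145. ]
top head_front 0.83 [123.9 186.8] [486.3 516.7  64. ]
top head_front 0.69 [180.  197.2] [451.4 298.9  64. ]
top head_front 0.46 [152.7 248.8] [251.2 397.2  64. ]
top plunger_plate 0.64 [185.  174.5] [539.5 282.4  64. ]
top plunger_plate 0.62 [115.  207.9] [404.2 547.9  64. ]
top plunger_plate 0.58 [178.5 214.9] [383.2 302.5  64. ]
top plunger_plate 0.57 [136.4 245.4] [262.6 460.1  64. ]
top nose 0.91 [143.5 158.5] [600.1 450.4  44. ]
top nose 0.49 [175.7 249.5] [248.7 312.6  44. ]
top nose 0.46 [185.6 173.2] [546.2 283.5  44. ]
```

View pics/scene0.png

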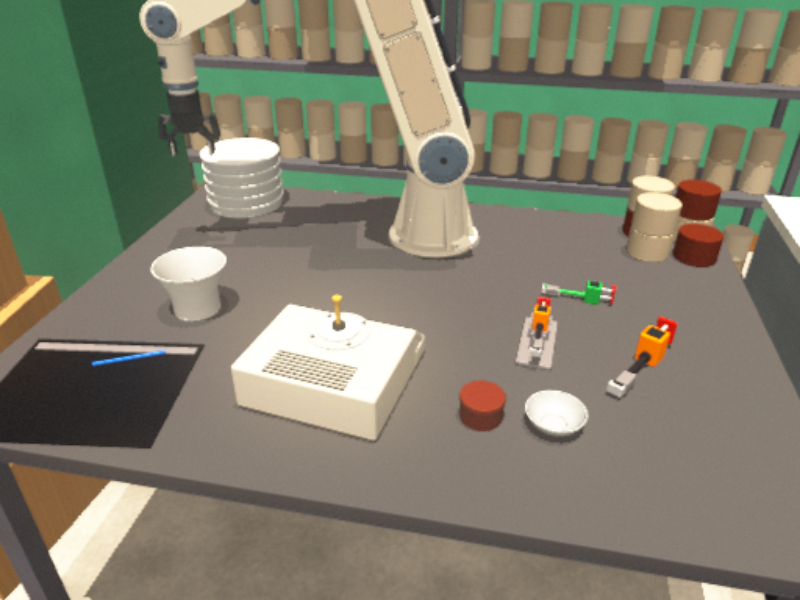

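View pics/top0.png

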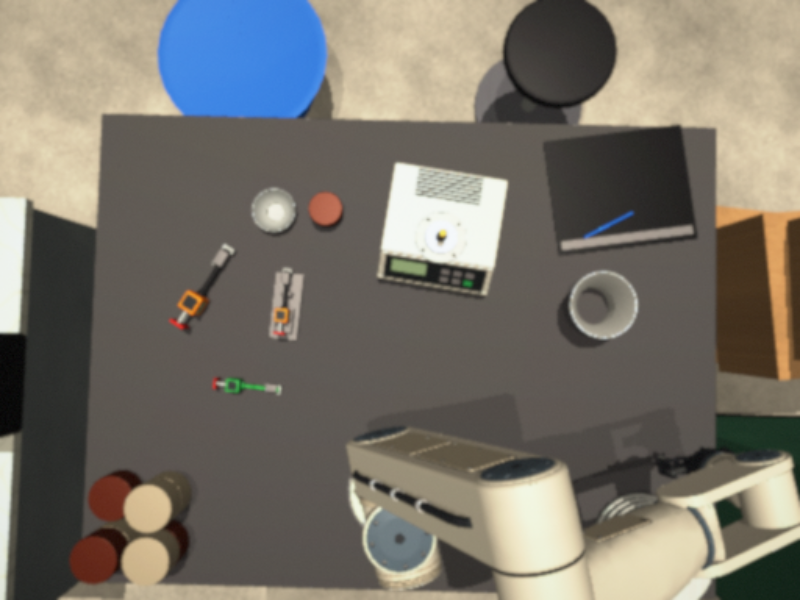

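The task probe is the small orange one in the grey rest at about (540,318) in the scene view and (282,315) in the top view. It points to +x. The larger orange one and the green one are decoys. The electrode is at (337,310) in the scene view.

```bash
cat >> h.py <<'E'
from scipy.spatial.transform import Rotation as Ro
def state(): 
    s=r.sense(); return s,np.array(s["eef_pos"]),Ro.from_euler("xyz",s["tcp_rot"]).as_matrix()
def plan(target,yaw=None):
    "delta in tool axes (cm); yaw of tool y axis (mod pi) -> turn about tool z"
    s,p,R=state(); d=R.T@(np.array(target)-p)/10
    t=None
    if yaw is not None:
        v=R.T@np.array([np.cos(yaw),np.sin(yaw),0]); t=-np.arctan2(v[0],v[1]); t=[(t+np.pi/2)%np.pi-np.pi/2]
    print("pos",p,"rot",np.round(s["tcp_rot"],3),"q",np.round(s["qpos"],2),"delta cm",np.round(d,2),"turn",t,"clock",s["clock"])
E
python3 - <<'E'
from h import *
s,p,R=state();print(R,s["clock"])
plan([440,298,200],-0.13)
c=vision.calibration("wrist");print(np.array(c["extrinsics"]),np.array(c["mtx"]))
z=np.load("scene0.npz");P=z["P"];I=z["I"].astype(int);
hsv=cv2.cvtColor(z["I"],cv2.COLOR_RGB2HSV)
o=(hsv[...,0]>8)&(hsv[...,0]<20)&(hsv[...,1]>200)&(hsv[...,2]>150)
for n in ["scene","top"]:
    z=np.load(n+"0.npz");P=z["P"];hsv=cv2.cvtColor(z["I"],cv2.COLOR_RGB2HSV)
    box=(P[...,0]>350)&(P[...,0]<570)&(P[...,1]>250)&(P[...,1]<350)
    o=box&(hsv[...,0]>6)&(hsv[...,0]<20)&(hsv[...,1]>180)
    print(n,o.sum(),P[o].mean(0) if o.sum() else 0, np.percentile(P[o],[5,95],axis=0) if o.sum() else 0)
E
```

```text
[[ 1.   0.2 -0. ]
 [ 0.2 -1.   0. ]
 [-0.  -0.  -1. ]] 1.2
pos [ 150.2 -606.7  231.3] rot [-3.1  0.   0.2] q [-1.3  0.3  1.6 -0.   1.2 -0. ] delta cm [ 49.9 -80.8   3.1] turn [np.float64(-1.1980093340037148)] clock 1.2
[[   0.2   -0.9   -0.3  228.8]
 [  -1.    -0.2   -0.1 -587.8]
 [  -0.     0.3   -0.9  373.7]
 [   0.     0.     0.     1. ]] [[322.8   0.  260.6]
 [  0.  322.8 192.6]
 [  0.    0.    1. ]]
scene 98 [447.7 301.8  60.1] [[422.8 288.2  35.7]
 [455.9 315.2  78. ]]
top 15 [436.6 287.9  72.8] [[421.5 284.   51.6]
 [452.6 294.9  80.9]]
```

Emit:
play_rows:
  steps:
    - {"delta_pos": [49.9, -80.8, 3.1], "yaw": -1.2, "jaw": 100}
    - {"delta_pos": [49.9, -80.8, 3.1], "yaw": -1.2, "jaw": 100}
    - {"delta_pos": [49.9, -80.8, 3.1], "yaw": -1.2, "jaw": 100}
    - {"delta_pos": [49.9, -80.8, 3.1], "yaw": -1.2, "jaw": 100}
    - {"delta_pos": [49.9, -80.8, 3.1], "yaw": -1.2, "jaw": 100}
    - {"delta_pos": [49.9, -80.8, 3.1], "yaw": -1.2, "jaw": 100}
    - {"delta_pos": [49.9, -80.8, 3.1], "yaw": -1.2, "jaw": 100}
    - {"delta_pos": [49.9, -80.8, 3.1], "yaw": -1.2, "jaw": 100}
  grip_force: 40

```text
clock: 2.0
eef_pos: [272.6, -224.3, 218.4]
tcp_rot: [3.141, 0.0, 1.448]
contact_force: [1.8, -0.7, 0.3]
opening: 1.0
grasp_force: 0.0
```

```bash
python3 -c "
from h import *
plan([440,298,200],-0.13)"
```

```text
pos [ 272.6 -224.3  218.4] rot [3.1 0.  1.4] q [-0.7 -0.1  2.2  0.   1.  -0.6] delta cm [53.9 10.2  1.8] turn [np.float64(0.007360683638048426)] clock 2.0
```

Emit:
play_rows:
  steps:
    - {"delta_pos": [53.9, 10.2, 1.8], "yaw": 0, "jaw": 100}
    - {"delta_pos": [53.9, 10.2, 1.8], "yaw": 0, "jaw": 100}
    - {"delta_pos": [53.9, 10.2, 1.8], "yaw": 0, "jaw": 100}
    - {"delta_pos": [53.9, 10.2, 1.8], "yaw": 0, "jaw": 100}
    - {"delta_pos": [53.9, 10.2, 1.8], "yaw": 0, "jaw": 100}
    - {"delta_pos": [53.9, 10.2, 1.8], "yaw": 0, "jaw": 100}
    - {"delta_pos": [53.9, 10.2, 1.8], "yaw": 0, "jaw": 100}
    - {"delta_pos": [53.9, 10.2, 1.8], "yaw": 0, "jaw": 100}

```text
clock: 2.8
eef_pos: [396.6, 156.6, 205.4]
tcp_rot: [3.141, -0.0, 1.444]
contact_force: [1.3, -1.5, -0.3]
opening: 1.001
grasp_force: 0.0
```

Emit:
play_rows:
  steps:
    - {"delta_pos": [14, 2.7, 0], "yaw": 0, "jaw": 100}
    - {"delta_pos": [14, 2.7, 0], "yaw": 0, "jaw": 100}
    - {"delta_pos": [14, 2.7, 0], "yaw": 0, "jaw": 100}
    - {"delta_pos": [14, 2.7, 0], "yaw": 0, "jaw": 100}
    - {"delta_pos": [14, 2.7, 0], "yaw": 0, "jaw": 100}
    - {"delta_pos": [14, 2.7, 0], "yaw": 0, "jaw": 100}
    - {"delta_pos": [14, 2.7, 0], "yaw": 0, "jaw": 100}
    - {"delta_pos": [14, 2.7, 0], "yaw": 0, "jaw": 100}

```text
clock: 3.6
eef_pos: [440.8, 288.6, 205.3]
tcp_rot: [3.141, -0.0, 1.442]
contact_force: [0.4, -0.0, 0.0]
opening: 1.001
grasp_force: 0.0
```

```bash
cat > look.py <<'E'
from h import *
import sys
n=sys.argv[1]; zb=float(sys.argv[2])
plan([440,298,200],-0.13)
I,D=vision.grab_frame("wrist");P=pts("wrist",D)
cv2.imwrite(f"pics/{n}.png",cv2.resize(I[...,::-1],(800,600)))
np.savez(f"{n}.npz",I=I,D=D,P=P)
for t,z in [("probe",zb),("head_front",zb+34),("plunger_plate",zb+34),("nose",zb+14),("hook_seat",zb+14),("electrode",145),("rest",0)]:
    for d in vision.landmark_of("wrist",t)[:2]: print(t,round(d["conf"],2),np.array(d["uv"]),ray("wrist",d["uv"],z))
hsv=cv2.cvtColor(I,cv2.COLOR_RGB2HSV);H,S=hsv[...,0],hsv[...,1]
for k,m in [("orange",(H>6)&(H<20)&(S>170)),("red",((H<4)|(H>174))&(S>170))]:
    m=m&(D>0)&(abs(P[...,2]-zb-46)<4)   # top faces
    q=P[m][:,:2].astype(np.float32)
    if len(q)>20:
        b=cv2.minAreaRect(q); print(k,len(q),"z",np.median(P[m][:,2]),"box",b)
E
python3 look.py w1 30
```

```text
pos [440.8 288.6 205.3] rot [ 3.1 -0.   1.4] q [ 0.6  0.2  1.9 -0.   1.   0.7] delta cm [ 0.9 -0.2  0.5] turn [np.float64(0.0007649524817798792)] clock 3.6
probe 0.66 [254.4 157.5] [436.7 301.9  30. ]
probe 0.6 [59.8 56.8] [273.2 416.8  30. ]
head_front 0.86 [40. 71.] [272.6 403.3  64. ]
head_front 0.71 [266.9 165.2] [448.5 300.7  64. ]
plunger_plate 0.55 [203.6 172. ] [390.8 301.8  64. ]
nose 0.83 [ 74.5 165.1] [264.2 319.7  44. ]
nose 0.7 [368.  150.3] [545.2 298.4  44. ]
hook_seat 0.95 [ 75.7 161.3] [266.5 323.3  44. ]
hook_seat 0.71 [363.5 156.6] [540.8 293.   44. ]
rest 0.95 [253.9 155.6] [434.9 298.4   0. ]
orange 493 z 75.40889579212313 box ((434.5484924316406, 301.8616027832031), (31.871540069580078, 33.80015182495117), 84.97651672363281)
red 211 z 75.48486559961003 box ((391.0528259277344, 305.18585205078125), (27.286584854125977, 5.729201316833496), 85.17552947998047)
```

View pics/w1.png

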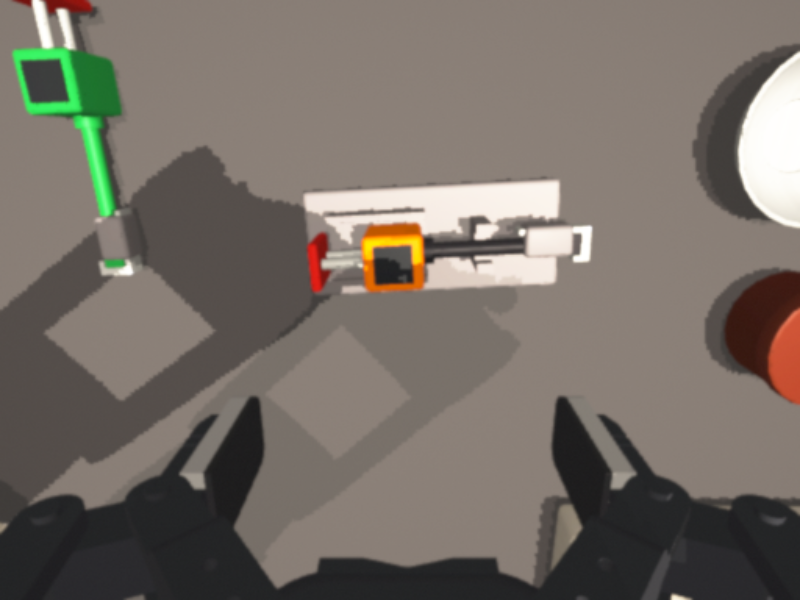

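The wrist view shows the probe in the rest. Head is at (393,258), red plate at (318,262), stem pointing right and hook at (583,243). The head box measures 32x34 with its top at z=75, which fits the given sizes.

```bash
python3 -c "
from h import *
plan([420,303,51],-0.08)"
```

```text
pos [440.9 289.5 205.1] rot [ 3.1 -0.   1.4] q [0.6 0.2 1.9 0.  1.  0.7] delta cm [ 1.1 -2.2 15.4] turn [np.float64(-0.04808967802725039)] clock 4.0
```

Emit:
play_rows:
  steps:
    - {"delta_pos": [1.1, -2.2, 3], "yaw": -0.05, "jaw": 100}
    - {"delta_pos": [1.1, -2.2, 6], "yaw": -0.05, "jaw": 100}
    - {"delta_pos": [1.1, -2.2, 9], "yaw": -0.05, "jaw": 100}
    - {"delta_pos": [1.1, -2.2, 10], "yaw": -0.05, "jaw": 100}
    - {"delta_pos": [1.1, -2.2, 10], "yaw": -0.05, "jaw": 100}
    - {"delta_pos": [1.1, -2.2, 10], "yaw": -0.05, "jaw": 100}
    - {"delta_pos": [1.1, -2.2, 10], "yaw": -0.05, "jaw": 100}
    - {"delta_pos": [1.1, -2.2, 10], "yaw": -0.05, "jaw": 100}

```text
clock: 4.8
eef_pos: [421.3, 303.7, 106.4]
tcp_rot: [3.14, -0.001, 1.493]
contact_force: [-0.7, -0.0, 0.2]
opening: 1.0
grasp_force: 0.0
```

```bash
python3 look.py w2 30; python3 -c "
from h import *
plan([420,303,51],-0.08)"
```

```text
pos [421.3 303.7 106.4] rot [ 3.1 -0.   1.5] q [0.6 0.3 2.  0.  0.8 0.7] delta cm [-0.4  1.9 -9.4] turn [np.float64(0.05185277591839643)] clock 4.8
probe 0.74 [280.9 203.2] [436.  302.4  30. ]
probe 0.59 [14.5 49.1] [276.6 416.9  30. ]
plunger_plate 0.9 [206.3 225.8] [387.4 303.5  64. ]
nose 0.66 [ 33.7 200.7] [269.8 322.   44. ]
nose 0.61 [445.2 209.7] [545.6 294.4  44. ]
hook_seat 0.68 [434.6 213.1] [538.6 292.5  44. ]
hook_seat 0.56 [ 31.7 194.3] [269.8 326.5  44. ]
rest 0.69 [278.3 195.2] [434.9 298.3   0. ]
orange 1433 z 75.32880339729127 box ((434.7885437011719, 301.42730712890625), (32.49675750732422, 33.245426177978516), 85.28003692626953)
red 425 z 75.33196305413588 box ((390.91748046875, 305.2554016113281), (27.626726150512695, 5.822937965393066), 85.1751708984375)
pos [420.5 303.3 105.2] rot [ 3.1 -0.   1.5] q [0.6 0.3 2.  0.  0.8 0.7] delta cm [-0.  -0.1  5.4] turn [np.float64(0.0019908303072366795)] clock 5.2
```

Emit:
play_rows:
  steps:
    - {"delta_pos": [0, 0, 2], "yaw": 0, "jaw": 100}
    - {"delta_pos": [0, 0, 3.5], "yaw": 0, "jaw": 100}
    - {"delta_pos": [0, 0, 4.5], "yaw": 0, "jaw": 100}
    - {"delta_pos": [0, 0, 5.2], "yaw": 0, "jaw": 100}
    - {"delta_pos": [0, 0, 5.4], "yaw": 0, "jaw": 100}
    - {"delta_pos": [0, 0, 5.4], "yaw": 0, "jaw": 90}
    - {"delta_pos": [0, 0, 5.4], "yaw": 0, "jaw": 80}
    - {"delta_pos": [0, 0, 5.4], "yaw": 0, "jaw": 80}
  grip_force: 45

```text
clock: 6.0
eef_pos: [420.8, 303.5, 51.6]
tcp_rot: [3.141, -0.001, 1.493]
contact_force: [1.0, 0.1, 0.0]
opening: 0.799
grasp_force: 0.0
```

Emit:
play_rows:
  steps:
    - {"delta_pos": [0, 0, 0], "yaw": 0, "jaw": 70}
    - {"delta_pos": [0, 0, 0], "yaw": 0, "jaw": 60}
    - {"delta_pos": [0, 0, 0], "yaw": 0, "jaw": 50}
    - {"delta_pos": [0, 0, 0], "yaw": 0, "jaw": 40}
    - {"delta_pos": [0, 0, 0], "yaw": 0, "jaw": 30}
    - {"delta_pos": [0, 0, 0], "yaw": 0, "jaw": 30}
    - {"delta_pos": [0, 0, 0], "yaw": 0, "jaw": 30}
    - {"delta_pos": [0, 0, 0], "yaw": 0, "jaw": 30}

```text
clock: 6.8
eef_pos: [428.3, 306.1, 55.9]
tcp_rot: [3.127, -0.008, 1.494]
contact_force: [15.4, -8.3, 29.4]
opening: 0.461
grasp_force: 41.8
```

```bash
python3 look.py w3 30
```

```text
pos [428.3 306.1  55.9] rot [ 3.1 -0.   1.5] q [ 0.6  0.4  2.  -0.   0.7  0.7] delta cm [ -0.6   1.4 -14.4] turn [np.float64(0.053493820083356125)] clock 6.8
probe 0.81 [266.  233.6] [432.2 305.8  30. ]
head_front 0.74 [300.5 270.1] [447.4 301.3  64. ]
plunger_plate 0.69 [220.1 269.5] [409.3 304.8  64. ]
nose 0.65 [479.8 249.1] [546.6 293.9  44. ]
rest 0.78 [270.1 222.1] [435.4 299.9   0. ]
orange 2767 z 75.7338575355161 box ((431.5163269042969, 304.984619140625), (32.236297607421875, 34.659263610839844), 85.35301971435547)
red 696 z 75.32328655008315 box ((411.6186828613281, 306.579345703125), (27.762353897094727, 5.641524314880371), 85.85160827636719)
```

View pics/w3.png

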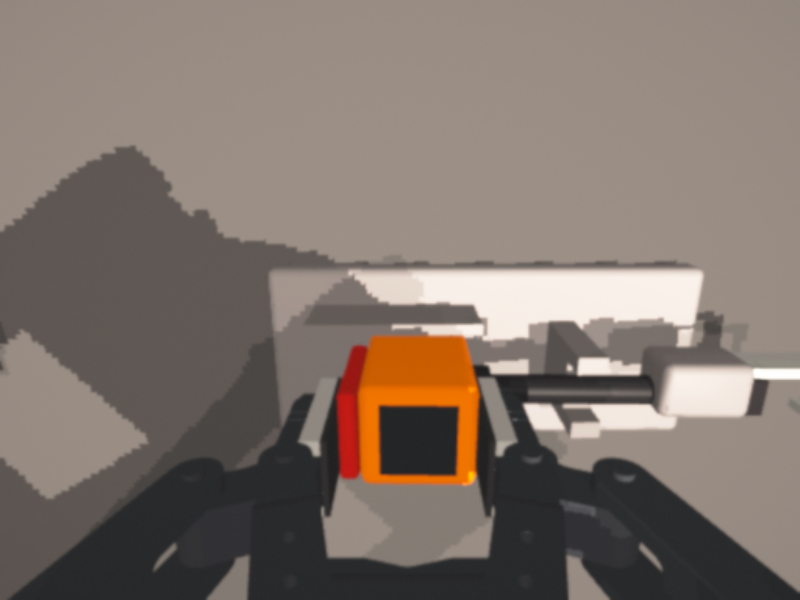

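The grip is full at 39 mm and the hook is out. The arm is carrying some load against the rest, so I'll relax that and lift.

Emit:
play_rows:
  steps:
    - {"delta_pos": [0.2, 0.6, -0.4], "yaw": 0, "jaw": 30}
    - {"delta_pos": [0.3, 0.8, -0.6], "yaw": 0, "jaw": 30}
    - {"delta_pos": [0.3, 0.8, -1.5], "yaw": 0, "jaw": 30}
    - {"delta_pos": [0.3, 0.8, -3], "yaw": 0, "jaw": 30}
    - {"delta_pos": [0.3, 0.8, -5], "yaw": 0, "jaw": 30}
    - {"delta_pos": [0.3, 0.8, -8], "yaw": 0, "jaw": 30}
    - {"delta_pos": [0.3, 0.8, -10.6], "yaw": 0, "jaw": 30}
    - {"delta_pos": [0.3, 0.8, -10.6], "yaw": 0, "jaw": 30}

```text
clock: 8.0
eef_pos: [429.8, 306.8, 160.4]
tcp_rot: [3.138, -0.003, 1.493]
contact_force: [-0.2, 0.2, -0.4]
opening: 0.452
grasp_force: 45.2
```

```bash
cat > look2.py <<'E'
from h import *
import sys
n=sys.argv[1]
s,p,R=state();print(p,np.round(s["tcp_rot"],3),s["contact_force"],s["opening"])
I,D=vision.grab_frame("wrist");P=pts("wrist",D)
cv2.imwrite(f"pics/{n}.png",cv2.resize(I[...,::-1],(800,600)));np.savez(f"{n}.npz",I=I,D=D,P=P)
for t,z in [("nose",145),("hook_seat",145),("head_front",165),("electrode",145)]:
    for d in vision.landmark_of("wrist",t)[:2]: 
        u,v=np.array(d["uv"]).astype(int); print(t,round(d["conf"],2),u,v,ray("wrist",d["uv"],z),"depthpt",P[v,u])
hsv=cv2.cvtColor(I,cv2.COLOR_RGB2HSV);H,S=hsv[...,0],hsv[...,1]
m=(H>6)&(H<20)&(S>170)&(D>0)
zt=np.percentile(P[m][:,2],95);m&=abs(P[...,2]-zt)<4
b=cv2.minAreaRect(P[m][:,:2].astype(np.float32));print("head top z",np.median(P[m][:,2]),b,"in tool",R.T@(np.array([*b[0],zt])-p))
A=np.c_[P[m][:,:2],np.ones(m.sum())];print("tilt",np.linalg.lstsq(A,P[m][:,2],rcond=None)[0][:2].round(3))
E
python3 look2.py w4
```

```text
[429.8 306.8 160.4] [ 3.1 -0.   1.5] [-0.2  0.2 -0.4] 0.45241558959553224
nose 0.67 60 183 [331.5 346.7 145. ] depthpt [249.3 317.4  22.4]
nose 0.66 477 248 [544.5 294.3 145. ] depthpt [535.8 302.5 159.1]
hook_seat 0.62 62 181 [332.5 347.4 145. ] depthpt [251.7 319.2  22.5]
head_front 0.69 301 266 [447.2 303.2 165. ] depthpt [447.4 311.  178.7]
head_front 0.59 26 81 [342.9 393.7 165. ] depthpt [245.9 404.7  23.7]
head top z 178.20769214664705 ((432.15582275390625, 305.34649658203125), (32.14866256713867, 34.214080810546875), 85.82781982421875) in tool [ -1.2   2.5 -18.8]
tilt [ 0. -0.]
```

View pics/w4.png

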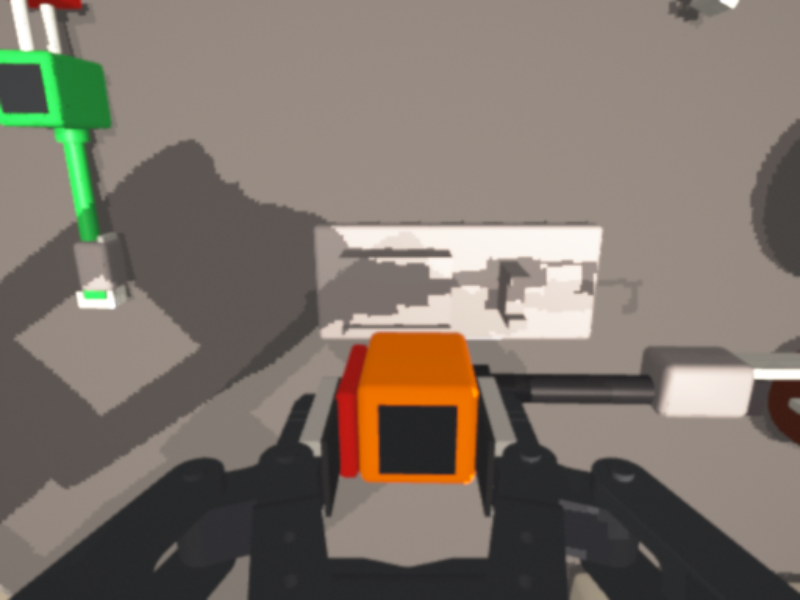

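The thermometer is held level with the hook out. Nose is at about (700,382) in the picture. Next I'll refine the electrode position from the fixed cameras.

```bash
python3 - <<'E'
from h import *
for n in ["scene","top"]:
    z=np.load(n+"0.npz");P=z["P"];I=z["I"];hsv=cv2.cvtColor(I,cv2.COLOR_RGB2HSV)
    b=(abs(P[...,0]-627)<60)&(abs(P[...,1]+84)<50)
    m=b&(P[...,2]>122)
    print(n,m.sum());v,u=np.nonzero(m)
    for a in zip(u,v,P[m].round(0).tolist(),I[m].tolist()): print(a)
    m=cv2.inRange(hsv,(15,120,90),(32,255,255))>0
    v,u=np.nonzero(m); k=(abs(u-(216 if n=="scene" else 282))<15)&(abs(v-(197 if n=="scene" else 150))<18)
    print("brass",k.sum(),u[k].mean(),v[k].mean(),u[k].min(),u[k].max(),v[k].min(),v[k].max())
    if k.sum(): print(ray(n,(u[k].mean(),v[k].mean()),150 if n=="scene" else 178))
    # insulator disc white top z~109: 
    q=P[b&(P[...,2]>106)&(P[...,2]<114)]; print("ins",len(q),q.mean(0) if len(q) else 0, cv2.minEnclosingCircle(q[:,:2].astype(np.float32)) if len(q) else 0)
E
```

```text
scene 74
(np.int64(213), np.int64(189), [629.0, -92.0, 177.0], [253, 226, 109])
(np.int64(214), np.int64(189), [631.0, -88.0, 180.0], [255, 240, 102])
(np.int64(215), np.int64(189), [630.0, -85.0, 179.0], [255, 242, 101])
(np.int64(216), np.int64(189), [631.0, -82.0, 180.0], [255, 239, 100])
(np.int64(217), np.int64(189), [631.0, -79.0, 181.0], [254, 236, 98])
(np.int64(212), np.int64(190), [637.0, -92.0, 179.0], [229, 188, 114])
(np.int64(213), np.int64(190), [638.0, -89.0, 180.0], [255, 240, 98])
(np.int64(214), np.int64(190), [640.0, -85.0, 182.0], [255, 247, 96])
(np.int64(215), np.int64(190), [636.0, -83.0, 180.0], [255, 248, 96])
(np.int64(216), np.int64(190), [634.0, -81.0, 179.0], [255, 248, 93])
(np.int64(217), np.int64(190), [635.0, -77.0, 180.0], [255, 248, 95])
(np.int64(212), np.int64(191), [637.0, -92.0, 176.0], [201, 162, 105])
(np.int64(213), np.int64(191), [639.0, -89.0, 177.0], [250, 217, 94])
(np.int64(214), np.int64(191), [639.0, -85.0, 178.0], [255, 237, 88])
(np.int64(215), np.int64(191), [639.0, -82.0, 178.0], [255, 242, 92])
(np.int64(216), np.int64(191), [637
[... 5423 characters left out ...]
(np.int64(285), np.int64(150), [627.0, -94.0, 180.0], [214, 199, 156])
(np.int64(282), np.int64(151), [625.0, -84.0, 172.0], [149, 127, 54])
(np.int64(283), np.int64(151), [624.0, -87.0, 178.0], [168, 142, 62])
(np.int64(284), np.int64(151), [624.0, -90.0, 175.0], [161, 141, 87])
(np.int64(280), np.int64(152), [627.0, -79.0, 125.0], [86, 84, 82])
(np.int64(282), np.int64(152), [627.0, -87.0, 125.0], [79, 65, 38])
(np.int64(283), np.int64(152), [627.0, -90.0, 126.0], [96, 83, 56])
(np.int64(284), np.int64(153), [624.0, -94.0, 126.0], [155, 158, 155])
brass 14 282.5 149.5 281 284 148 151
[629.1 -84.8 178. ]
ins 305 [630.7 -86.7 109.1] ((633.451416015625, -87.84927368164062), 64.39854431152344)
```

```bash
python3 -c "
from h import *
plan([511,-29.5,159.5],-0.08)"
```

```text
pos [427.8 305.1 155.9] rot [-3.1  0.   1.5] q [0.6 0.3 1.9 0.  0.9 0.7] delta cm [-32.7  10.9  -0.3] turn [np.float64(0.0020633117489474717)] clock 8.25
```

Emit:
play_rows:
  steps:
    - {"delta_pos": [-2, 0.7, -0.3], "yaw": 0, "jaw": 30}
    - {"delta_pos": [-6, 2, -0.3], "yaw": 0, "jaw": 30}
    - {"delta_pos": [-10.5, 3.5, -0.3], "yaw": 0, "jaw": 30}
    - {"delta_pos": [-15, 5, -0.3], "yaw": 0, "jaw": 30}
    - {"delta_pos": [-19.5, 6.5, -0.3], "yaw": 0, "jaw": 30}
    - {"delta_pos": [-24, 8, -0.3], "yaw": 0, "jaw": 30}
    - {"delta_pos": [-28, 9.5, -0.3], "yaw": 0, "jaw": 30}
    - {"delta_pos": [-30, 10, -0.3], "yaw": 0, "jaw": 30}

```text
clock: 9.05
eef_pos: [505.1, -4.3, 159.1]
tcp_rot: [-3.14, 0.001, 1.491]
contact_force: [1.2, 0.1, -0.8]
opening: 0.451
grasp_force: 45.3
```

```bash
python3 -c "
from h import *
plan([511,-29.5,159.5],-0.08)"
```

```text
pos [505.1  -4.3 159.1] rot [-3.1  0.   1.5] q [-0.   0.3  1.9 -0.   0.9  0.1] delta cm [-2.5  0.8 -0. ] turn [np.float64(4.4193009644866166e-05)] clock 9.05
```

Emit:
play_rows:
  steps:
    - {"delta_pos": [-0.5, 0.2, 0], "yaw": 0, "jaw": 30}
    - {"delta_pos": [-1, 0.4, 0], "yaw": 0, "jaw": 30}
    - {"delta_pos": [-1.5, 0.6, 0], "yaw": 0, "jaw": 30}
    - {"delta_pos": [-2, 0.8, 0], "yaw": 0, "jaw": 30}
    - {"delta_pos": [-2, 0.8, 0], "yaw": 0, "jaw": 30}
    - {"delta_pos": [-2, 0.8, 0], "yaw": 0, "jaw": 30}
    - {"delta_pos": [-2, 0.8, 0], "yaw": 0, "jaw": 30}
    - {"delta_pos": [-2, 0.8, 0], "yaw": 0, "jaw": 30}

```text
clock: 9.85
eef_pos: [511.4, -21.5, 160.2]
tcp_rot: [3.141, -0.0, 1.493]
contact_force: [-0.1, 0.9, -0.4]
opening: 0.454
grasp_force: 45.3
```

```bash
python3 look2.py w5; python3 - <<'E'
from h import *
z=np.load("w5.npz");P=z["P"];hsv=cv2.cvtColor(z["I"],cv2.COLOR_RGB2HSV)
m=(P[...,2]>122)&(abs(P[...,0]-631)<40)&(abs(P[...,1]+85)<30)
for lo,hi in [(122,140),(140,168),(174,184)]:
    q=P[m&(P[...,2]>lo)&(P[...,2]<hi)]
    print(lo,hi,len(q),np.percentile(q,[5,50,95],axis=0) if len(q) else '')
m=(P[...,2]>120)&(P[...,0]>520)&(P[...,1]>-60);q=P[m];print("stem/hook",len(q),np.percentile(q,[2,50,98],axis=0))
E
```

```text
[511.4 -21.5 160.2] [ 3.1 -0.   1.5] [-0.1  0.9 -0.4] 0.4539081159699155
nose 0.76 479 248 [630.6 -34.5 145. ] depthpt [619.9 -25.9 159.4]
hook_seat 0.31 470 321 [631.7 -83.5 145. ] depthpt [629.5 -80.4 147.5]
head_front 0.91 300 269 [530.9 -28.1 165. ] depthpt [529.3 -18.2 180.1]
electrode 0.64 472 322 [633. -84. 145.] depthpt [630.2 -80.6 148.2]
head top z 179.7506936181118 ((567.50048828125, -43.56915283203125), (38.38252639770508, 153.5612030029297), 68.35816192626953) in tool [-17.6  57.6 -20.6]
tilt [ 0. -0.]
122 140 390 [[627.6 -86.4 123. ]
 [629.6 -81.3 131.6]
 [634.7 -79.8 139.1]]
140 168 822 [[627.5 -86.2 141.6]
 [629.7 -81.3 155.1]
 [634.7 -79.8 166. ]]
174 184 341 [[624.8 -87.1 174.5]
 [628.6 -80.6 177.1]
 [631.9 -76.5 178.3]]
stem/hook 23187 [[521.4 -34.6 146.2]
 [553.5 -15.4 214.4]
 [627.2  -5.9 245. ]]
```

View pics/w5.png

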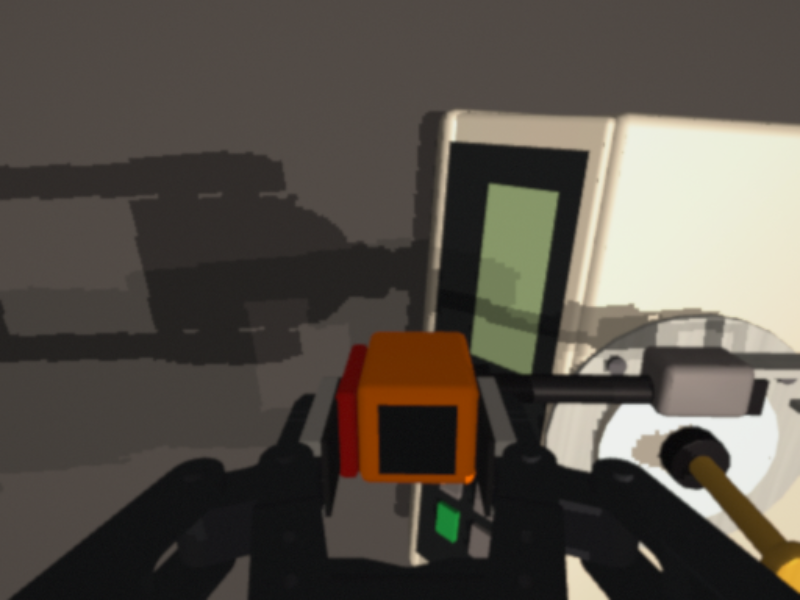

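The black nose tip is at (758,395), the collar at (695,457), and the shank runs down-right from there. The electrode comes out at about (631.5,-85). Now I'll measure the nose directly in the same picture.

```bash
python3 - <<'E'
from h import *
z=np.load("w5.npz");P=z["P"];I=z["I"]
m=(P[...,2]>136)&(P[...,2]<162)&(P[...,0]>560)&(P[...,1]>-60)&(P[...,1]<5)
v,u=np.nonzero(m)
for c in list(range(340,512,12))+list(range(474,512,3)):
    k=u==c
    if k.sum()>1: q=P[m][k]; print(c,v[k].min(),v[k].max(),q.min(0),q.max(0),I[v[k].min()+2,c])
hm=cv2.cvtColor(I,cv2.COLOR_RGB2HSV);o=(hm[...,0]>5)&(hm[...,0]<20)&(hm[...,1]>170)&(abs(P[...,2]-179)<4)&(P[...,0]<560)
print(cv2.minAreaRect(P[o][:,:2].astype(np.float32)),np.median(P[o][:,2]))
E
```

```text
364 239 257 [564.6 -30.6 147.7] [566.8 -22.3 155.1] [20 20 19]
376 239 257 [570.9 -30.8 147.5] [573.2 -22.9 155. ] [21 19 19]
388 239 258 [576.9 -32.4 148.5] [579.1 -23.3 155.1] [27 25 24]
400 240 258 [583.2 -32.4 149.2] [585.2 -24.  154.7] [17 18 19]
412 223 258 [589.3 -33.5 140.8] [594.8 -18.7 155. ] [84 80 75]
424 222 265 [593.1 -34.2 143.7] [599.7 -16.5 159. ] [50 46 43]
436 222 266 [598.3 -34.7 144.1] [605.9 -16.9 160.2] [51 47 45]
448 222 266 [603.8 -35.1 143.4] [612.7 -17.1 161.1] [49 45 43]
460 222 266 [609.6 -35.5 143.6] [618.9 -17.8 161.1] [49 45 42]
472 225 266 [615.1 -36.1 142.4] [626.3 -17.9 160.9] [74 72 67]
484 226 265 [622.8 -37.1 144.4] [631.5 -20.9 158.7] [73 71 66]
496 226 241 [628.8 -24.3 144.8] [637.5 -21.  157.4] [74 71 67]
508 226 262 [634.8 -43.7 143.9] [647.4 -21.5 157.7] [74 71 67]
474 225 266 [616.4 -36.  142.4] [627.4 -18.3 160.5] [77 75 70]
477 225 265 [617.6 -36.8 142.2] [629.2 -18.4 160.9] [78 76 70]
480 226 265 [619.1 -36.2 145. ] [628.9 -19.4 160.6] [74 72 67]
483 226 265 [622.5 -36.5 144.5] [630.8 -20.3 158.7] [73 71 66]
486 226 265 [624.  -36.5 145.5] [631.8 -20.7 158.6] [74 71 67]
489 226 256 [625.2 -31.9 142.8] [635.3 -20.7 158.6] [74 71 67]
492 226 244 [626.1 -25.3 143.9] [636.  -21.2 158.6] [75 71 67]
495 226 241 [628.  -24.2 144.8] [637.  -20.6 158. ] [75 72 67]
498 226 241 [629.9 -24.4 143.8] [639.3 -21.6 157.7] [74 72 67]
501 226 241 [630.5 -24.2 143.2] [641.4 -21.1 158.6] [75 72 68]
504 226 241 [632.5 -24.2 144.5] [642.  -21.6 158.1] [74 72 67]
507 226 261 [634.6 -42.8 144.1] [646.8 -21.5 157.3] [74 71 66]
510 226 263 [635.4 -42.9 142.6] [648.1 -21.5 158. ] [74 71 67]
((514.6751098632812, -22.42119026184082), (32.39777755737305, 34.31808853149414), 85.70132446289062) 179.6825542523255
```

```bash
python3 - <<'E'
from h import *
s,p,R=state()
H=np.array([514.7,-22.4])+(p-[511.4,-21.5,160.2])[:2]
e=np.array([.9969,-.079]);l=np.array([.079,.9969]);d=np.array([631.7,-85])-H
print(p,s["tcp_rot"],"E in probe",d@e,d@l)
E
```

```text
[511.4 -21.8 160.1] [ 3.1 -0.   1.5] E in probe 121.51693018203277 -52.90537439076643
```

Emit:
play_rows:
  steps:
    - {"delta_pos": [-1, -0.08, 0.1], "yaw": 0, "jaw": 30}
    - {"delta_pos": [-2, -0.08, 0.2], "yaw": 0, "jaw": 30}
    - {"delta_pos": [-3, -0.08, 0.2], "yaw": 0, "jaw": 30}
    - {"delta_pos": [-3, -0.08, 0.2], "yaw": 0, "jaw": 30}
    - {"delta_pos": [-3, -0.08, 0.2], "yaw": 0, "jaw": 30}
    - {"delta_pos": [-3, -0.08, 0.2], "yaw": 0, "jaw": 30}
    - {"delta_pos": [-3, -0.08, 0.2], "yaw": 0, "jaw": 30}
    - {"delta_pos": [-3, -0.08, 0.2], "yaw": 0, "jaw": 30}

```text
clock: 10.9
eef_pos: [508.3, -51.4, 158.1]
tcp_rot: [-3.142, -0.0, 1.493]
contact_force: [-0.3, -0.4, -0.9]
opening: 0.455
grasp_force: 45.3
```

```bash
cat > look3.py <<'E'
from h import *
import sys
n=sys.argv[1]
s,p,R=state();I,D=vision.grab_frame("wrist");P=pts("wrist",D)
cv2.imwrite(f"pics/{n}.png",cv2.resize(I[...,::-1],(800,600)));np.savez(f"{n}.npz",I=I,D=D,P=P)
hm=cv2.cvtColor(I,cv2.COLOR_RGB2HSV);o=(hm[...,0]>5)&(hm[...,0]<20)&(hm[...,1]>170)&(D>0)&(P[...,0]<560)
zt=np.percentile(P[o][:,2],95);o&=abs(P[...,2]-zt)<4
H,sz,a=cv2.minAreaRect(P[o][:,:2].astype(np.float32));H=np.array(H)
yaw=np.radians(a-90) if a>45 else np.radians(a)
e=np.array([np.cos(yaw),np.sin(yaw)]);l=np.array([-e[1],e[0]])
sh=(P[...,2]>122)&(P[...,2]<168)&(abs(P[...,0]-631)<12)&(abs(P[...,1]+85)<9)
q=P[sh]; A=(q[:,:2]-H)@np.c_[e,l]
print(p,s["contact_force"],s["opening"],"head",H,sz,zt,"yaw",yaw)
if len(q): print("shank probe-frame pct",np.percentile(A,[3,50,97],axis=0).ravel(),len(q),"world",np.percentile(q,[3,97],axis=0).ravel())
for f,ee in (("given E",(631.7,-85)),): print(f,(np.array(ee)-H)@np.c_[e,l])
E
python3 look3.py w6
```

```text
[508.3 -51.4 158.1] [-0.3 -0.4 -0.9] 0.45477340101133373 head [511.5 -52.4] (32.26663589477539, 34.16056442260742) 178.73236276816613 yaw -0.08528160863928042
shank probe-frame pct [118.1 -24.8 119.5 -19.4 124.8 -16.9] 1014 world [627.3 -87.3 131.8 634.4 -79.7 165.9]
given E [122.6 -22.2]
```

View pics/w6.png

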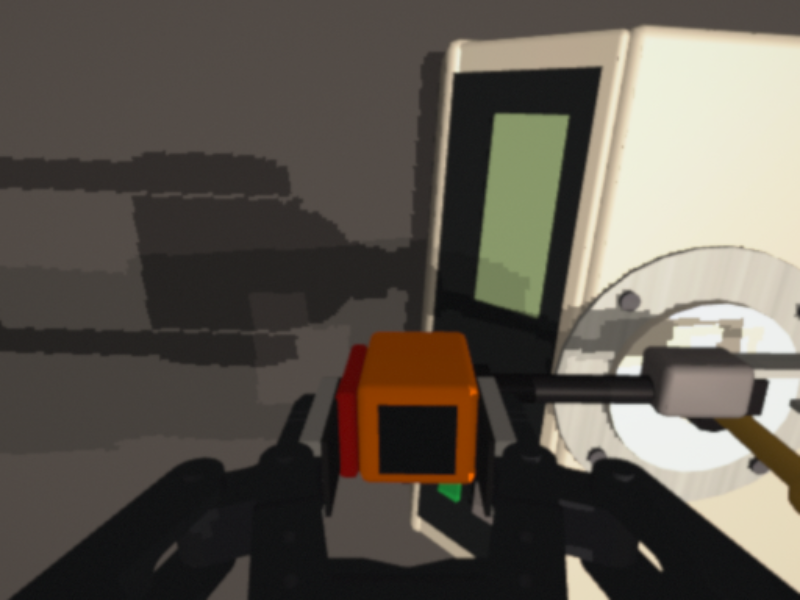

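The shank sits at about (122,-22) in the probe frame, so it is in line with the gap. Now I'll slide it in.

Emit:
play_rows:
  steps:
    - {"delta_pos": [-0.4, 0, 0], "yaw": 0, "jaw": 30}
    - {"delta_pos": [-0.8, 0, 0], "yaw": 0, "jaw": 30}
    - {"delta_pos": [-1.2, 0, 0], "yaw": 0, "jaw": 30}
    - {"delta_pos": [-1.6, 0, 0], "yaw": 0, "jaw": 30}
    - {"delta_pos": [-2.0, 0, 0], "yaw": 0, "jaw": 30}
    - {"delta_pos": [-2.25, 0, 0], "yaw": 0, "jaw": 30}
    - {"delta_pos": [-2.25, 0, 0], "yaw": 0, "jaw": 30}
    - {"delta_pos": [-2.25, 0, 0], "yaw": 0, "jaw": 30}

```text
clock: 11.75
eef_pos: [506.6, -74.2, 158.1]
tcp_rot: [3.142, -0.0, 1.493]
contact_force: [0.7, -0.9, -0.4]
opening: 0.453
grasp_force: 45.3
```

```bash
python3 look3.py w7
```

```text
[506.6 -74.2 158.1] [ 0.7 -0.9 -0.4] 0.45326577164499415 head [509.6 -75. ] (32.236576080322266, 34.055538177490234) 178.7388864435269 yaw -0.07832809503308354
shank probe-frame pct [110.1  -4.1 118.9   2.2 123.3   7.8] 627 world [619.5 -88.1 124.3 633.  -76.4 161.4]
given E [122.5  -0.4]
```

View pics/w7.png

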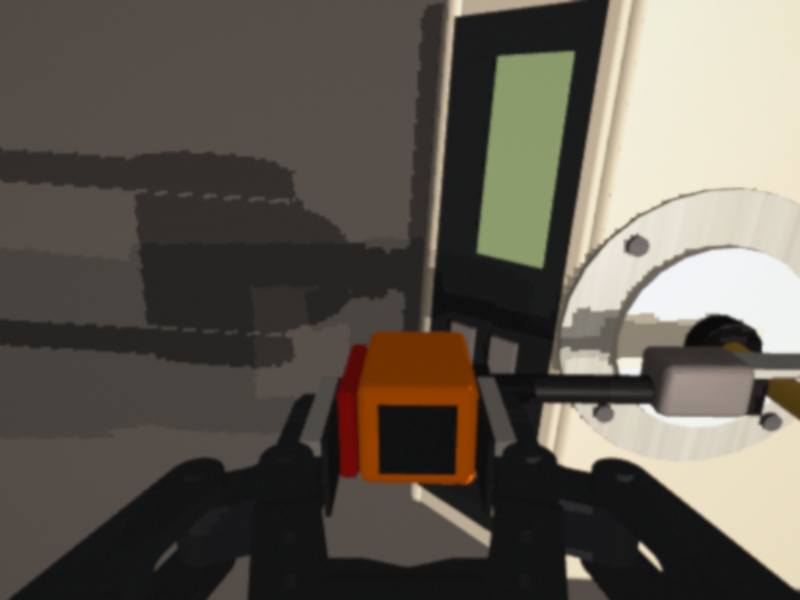

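The shank is inside the hook with no contact force. I'll centre slightly and let go slowly.

Emit:
play_rows:
  steps:
    - {"delta_pos": [0, -0.15, 0], "yaw": 0, "jaw": 46}
    - {"delta_pos": [0, -0.15, 0], "yaw": 0, "jaw": 49}
    - {"delta_pos": [0, -0.15, 0], "yaw": 0, "jaw": 52}
    - {"delta_pos": [0, -0.15, 0], "yaw": 0, "jaw": 55}
    - {"delta_pos": [0, -0.15, 0], "yaw": 0, "jaw": 58}
    - {"delta_pos": [0, -0.15, 0], "yaw": 0, "jaw": 61}
    - {"delta_pos": [0, -0.15, 0], "yaw": 0, "jaw": 61}
    - {"delta_pos": [0, -0.15, 0], "yaw": 0, "jaw": 61}

```text
clock: 12.6
eef_pos: [505.1, -74.0, 158.1]
tcp_rot: [-3.142, -0.0, 1.493]
contact_force: [-0.6, -0.4, -1.1]
opening: 0.609
grasp_force: 13.1
```

```bash
python3 look3.py w8
```

```text
[505.1 -74.  158.1] [-0.6 -0.4 -1.1] 0.6091692320863951 head [514.8 -75.5] (32.63869094848633, 33.92226028442383) 181.07833137737683 yaw -0.08351553336239437
shank probe-frame pct [104.9  -7.8 111.2   2.1 119.7   8.1] 546 world [619.6 -93.3 125.2 633.7 -76.6 160. ]
given E [117.3   0.3]
```

Emit:
play_rows:
  steps:
    - {"delta_pos": [0, 0, 0], "yaw": 0, "jaw": 62}
    - {"delta_pos": [0, 0, 0], "yaw": 0, "jaw": 63}
    - {"delta_pos": [0, 0, 0], "yaw": 0, "jaw": 64}
    - {"delta_pos": [0, 0, 0], "yaw": 0, "jaw": 65}
    - {"delta_pos": [0, 0, 0], "yaw": 0, "jaw": 66}
    - {"delta_pos": [0, 0, 0], "yaw": 0, "jaw": 68}
    - {"delta_pos": [0, 0, 0], "yaw": 0, "jaw": 70}
    - {"delta_pos": [0, 0, 0], "yaw": 0, "jaw": 72}

```text
clock: 13.45
eef_pos: [505.0, -74.0, 158.1]
tcp_rot: [-3.142, -0.0, 1.493]
contact_force: [0.1, -0.3, -0.2]
opening: 0.722
grasp_force: 0.0
```

```bash
python3 look3.py w9
```

```text
[505.  -74.  158.1] [ 0.1 -0.3 -0.2] 0.7220245842091997 head [516.  -75.4] (32.02397918701172, 33.65718078613281) 180.82794923219856 yaw -0.07610102657150476
shank probe-frame pct [103.6  -8.6 110.    1.  117.9   7.2] 509 world [619.4 -93.  125.6 633.4 -76.7 160.3]
given E [116.1  -0.7]
```

View pics/w9.png

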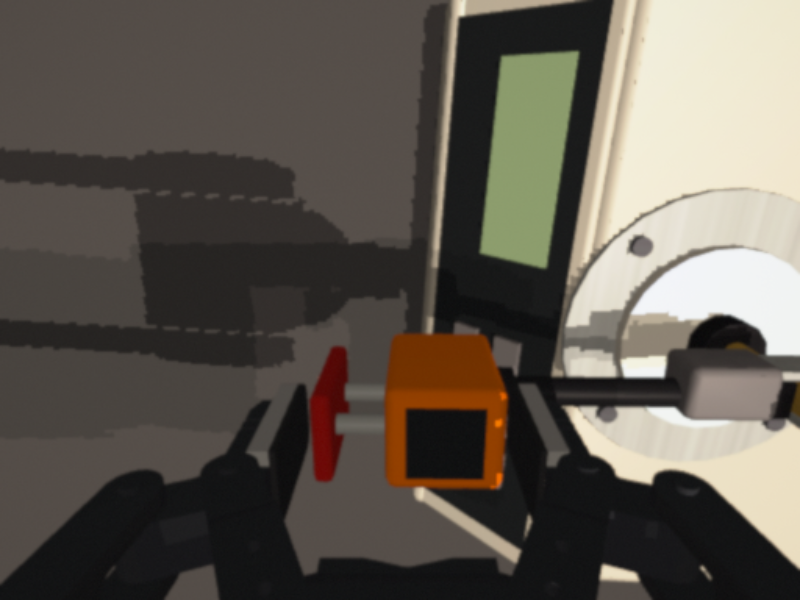

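It is clipped and held with zero grip force. Open fully and retreat straight up.

Emit:
play_rows:
  steps:
    - {"delta_pos": [0, 0, 0], "yaw": 0, "jaw": 85}
    - {"delta_pos": [0, 0, 0], "yaw": 0, "jaw": 100}
    - {"delta_pos": [0, 0, 0], "yaw": 0, "jaw": 100}
    - {"delta_pos": [0, 0, -1], "yaw": 0, "jaw": 100}
    - {"delta_pos": [0, 0, -3], "yaw": 0, "jaw": 100}
    - {"delta_pos": [0, 0, -6], "yaw": 0, "jaw": 100}
    - {"delta_pos": [0, 0, -9], "yaw": 0, "jaw": 100}
    - {"delta_pos": [0, 0, -12], "yaw": 0, "jaw": 100}

```text
clock: 14.3
eef_pos: [504.9, -74.0, 280.1]
tcp_rot: [3.141, 0.0, 1.493]
contact_force: [-0.1, -0.2, -0.4]
opening: 1.0
grasp_force: 0.0
```

Emit:
play_rows:
  steps:
    - {"delta_pos": [0, 0, -1], "yaw": 0, "jaw": 100}
    - {"delta_pos": [0, -3, -1], "yaw": 0, "jaw": 100}
    - {"delta_pos": [0, -6, -1], "yaw": 0, "jaw": 100}
    - {"delta_pos": [0, -9, -1], "yaw": 0, "jaw": 100}
    - {"delta_pos": [0, -10, -1], "yaw": 0, "jaw": 100}
    - {"delta_pos": [0, -10, -1], "yaw": 0, "jaw": 100}
    - {"delta_pos": [0, -10, -1], "yaw": 0, "jaw": 100}
    - {"delta_pos": [0, -10, -1], "yaw": 0, "jaw": 100}

```text
clock: 15.1
eef_pos: [406.6, -66.3, 288.2]
tcp_rot: [3.141, -0.0, 1.493]
contact_force: [0.7, 1.2, -0.0]
opening: 1.0
grasp_force: 0.0
```

```bash
python3 look3.py w10; python3 - <<'E'
from h import *
I,D=vision.grab_frame("scene")
cv2.imwrite("pics/s2.png",cv2.resize(I[120:280,120:320,::-1],(800,640))[:600])
E
```

```text
[406.6 -66.3 288.2] [ 0.7  1.2 -0. ] 1.000491193002865 head [514.6 -75.6] (32.4390754699707, 33.16537094116211) 180.59973016702523 yaw -0.08511875633862208
shank probe-frame pct [104.8  -7.1 109.7   1.  118.8   7.7] 115 world [619.2 -92.8 151.3 632.3 -76.9 159.5]
given E [117.4   0.6]
```

View pics/s2.png

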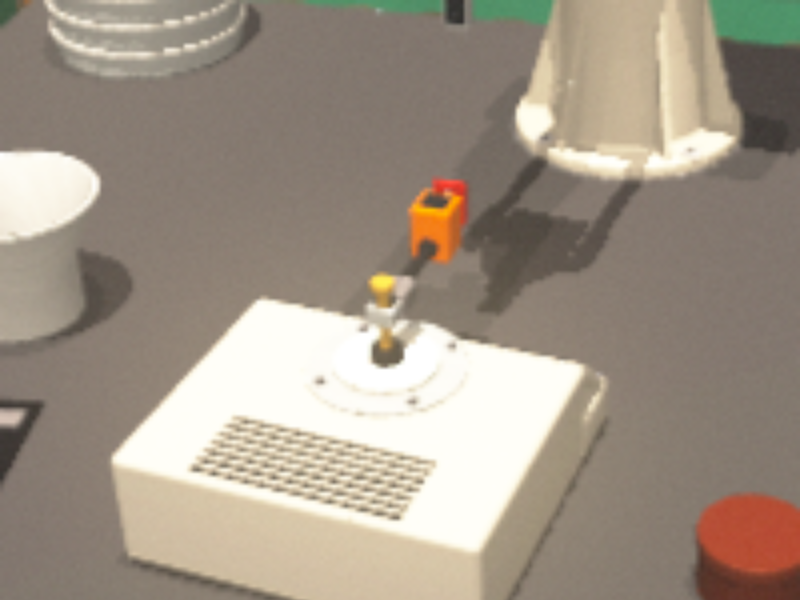

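The hook is closed on the shank at (383,312), below the brass head. The thermometer stays clipped and level, its head at (437,225), and the arm is clear.

```bash
python3 -c "
from rig import r
print(r.sign_off())"
```

```text
the job is handed in; nothing more can be done
None
```

The orange thermometer is clipped by its spring hook on the electrode's shank, below its head and roughly level; the arm is clear and the job was handed in after about 15 s of the 38 s, with hopper, tin and pan not touched.

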